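# Lay a washed tube block down at the bench dryer

### The job

Take the small orange tube rack off the dryer's platform and stand it upright in the blue tray. Then, without ever lifting the aluminium tube block, push it up to the yellow-lined edge of the platform, tip it over that edge onto its side so that its wells face the white air bar, and slide it until it lies flush against the air bar, about in its middle. Only then press the yellow dryer pedal fully down, keep it down for a second and let it come back up; leave everything else on the bench where it is.

Things in the scene. Friction and masses are not known exactly. Their poses are not given: they have to be found in the camera images.
- station: Fixed bench dryer. Grey platform 170 mm (x) by 166 mm (y), top 10 mm above the bench, with a white air bar across its far end. Origin: on the bench below the middle of the platform's near edge, a 10 mm step with a yellow line on top, which stops the block's foot and is its pivot. +x runs along that edge (-85 to 85 mm), +y from the edge to the air bar, z up.
- bar_face (a point): Middle of the air bar's flat front face (white with black slots), 121 mm from the platform's near edge and 40 mm above the bench; axes as the station's. The bar is 170 mm wide, 45 mm deep, its top 70 mm above the bench.
- block_mid (a point): Centre of the aluminium block, 100 (its x) by 76 (y) by 96 mm (z), 0.6-0.9 kg, six 29 mm wells in its top. Starts upright, +y side facing the platform's edge, 40-70 mm short of it, within 0.22 rad. Pushed low on its -y side it slides; pushed high with its foot at the edge it tips, can rest leaning near 45 degrees, and falls over past 60. Standing, or lying on the platform, this point is 48 mm up.
- block_top (a point): Centre of the block's top face (the face with the wells), 48 mm along the block's +z from its centre; same axes.
- rack_mid (a point): Centre of the orange tube rack's body, 30 mm (its x) by 90 mm (its y) by 34 mm (its z), 70 g, with four small screw caps standing 8 mm above its top. This point is 17 mm above its underside. It can be gripped across its 30 mm. It starts upright on the platform.
- tray: Fixed blue open tray, 170 mm (x) by 140 mm (y), 35 mm high, walls and floor 4 mm. Origin at the centre of its underside.
- pedal (a joint): Angle of the dryer's yellow spring pedal: 0 up (at rest), 0.25 rad pressed fully to its stop; it springs back. About 2 N on the pad starts it and 6 N holds it at the stop.
- pedal_pad (a point): Point on top of the pedal's black rubber pad (plate 70 mm wide and 118 mm long, hinged at its end farther from the robot), 95 mm from the hinge; some 53 mm above the bench when up and 30 mm at the stop, moving almost straight down. Press here. Its frame: x along the base towards the hinge, y across.
- beaker: Glass beaker, 72 mm across, 85 mm high; bystander. Origin at its underside. Not to be moved.
- bottle: Amber bottle, 60 mm across, 130 mm high; bystander. Origin at its underside.
- tubes: Blue rack, 70 by 170 by 40 mm, with capped tubes up to 70 mm; bystander. Origin at its underside.
- spatula: Spatula lying on the bench; bystander. Origin on it.
Not all that is in view belongs to the job. Of the things like the part that bears rack_mid, leave any that is purple; of the rest the smaller one is meant.

How it is judged:
By the outcome, as a careful person would: the job done as asked, in the order asked, and still so for the second after the job is handed in, with the robot touching nothing.
It also fails if it takes over 70 s, if anything falls off the work surface, if the arm or the gripper's body presses on something with over 40 N, if the wrist force passes 120 N, or if a joint passes its speed limit or range.

### The arm

A 6-joint arm with a two-finger parallel gripper is mounted at the origin on the work surface. World frame = base frame: x ahead of the robot, y to its left, z up, the work surface at z = 0. Lengths are in m, angles in rad, forces in N, time in s.
With the tool pointing down it reaches from about 0.425 to 0.95 m from the base axis. Payload 3.5 kg.
Tool frame: the origin (TCP) lies midway between the tips of the shut fingers; the grasp point (between the pads) lies 19 mm behind it (ctrl.pinch_z is the distance from the TCP to the grasp point, in m); z points along the fingers, y is the line along which they close (so a half turn about z gives the same grasp; the last joint's range is limited). The gripper opens to 85 mm and grips with 20 to 120 N. Pads are 22 mm wide; open, the fingers measure 114 mm over their backs; the gripper's body (76 mm by 85 mm) begins 54 mm behind the grasp point. The pads swing forward as they close: fully open they stand 13 mm farther back than shut.
Start: joints at [1.174, 0.286, 1.577, -0, 1.279, -0.15], TCP at [0.165, 0.655, 0.207] pointing down, gripper open.
Joint ranges: [-2.77, 2.77], [-0.9, 2.22], [0.21, 2.48], [-1.53, 4.67], [0.24, 2.81], [-2.84, 2.84]. Speed limits (rad/s): [2.79, 2.79, 3.14, 3.14, 3.14, 3.14].

### API

Orientations are given as a unit quaternion [x, y, z, w].
In Python, from plant import get_state, viewer, sign_off, ctrl gives the robot as it stands. The module is installed in compiled form; this text tells all that it offers.
- The arm moves only by the shell command python3 -m handwheel 'ROWS' [FORCE]. ROWS is JSON, a list that holds one entry, the list of rows, each a list of 5 numbers: the finger opening in m, from 0 to 0.0854, then the shift along the tool's x, y, z in m, then the turn about the tool's z in degrees. In form: [[[claw, x, y, z, spin], ...]]. A call has 1 to 12 rows; each row shifts and turns the commanded pose from where the row before left it, along the tool's axes as they then stand; what a row does not reach is not made up. A row lasts 1/12 s, in which the tool goes at most 41.7 mm and 7.16 degrees, less where a joint would pass 70% of its speed; a pose out of reach is approached as far as the arm can. A call is refused whole if a number of a shift passes 0.0417 or a number of a turn 7.16, either way. A call with a gripper value outside its range is refused whole. The fingers move at their own pace and stop on an object; FORCE is the grip in N (left out, the last holds). Time passes only in rows, so rows that do not move let the fingers close. It gives the time, the measured TCP pose, the force, the opening and the grip force at its end, in the units of the state.
- get_state(): the state, without advancing time (a new reading comes with each control period).
- viewer.read_camera(name): name is "scene" or "top" or "wrist"; returns the picture (420x560x3 uint8, blue, green, red); there is no depth.
- viewer.camera_params(name): a dict with "fov_y" (degrees; the focal length in pixels is half the picture's height over the tangent of half this angle, whatever the lens; pixels are square), "cx", "cy" (the principal point, pixels), "xyz" and "attitude" of the camera in the world; the wrist camera has in their place "hand_eye" (4x4, takes a point from camera to tool coordinates, whose origin is the TCP and whose axes are the flange's). Camera axes: x right, y up, looking along -z (the intrinsics and any distortion apply to the point x, -y, -z); pixel columns grow to the right and rows downward; lengths in m; the calibration is good to about 2 mm. A picture is of the moment at which its call begins: read the wrist's pose just before it. camera_params takes no time and is no camera call.
- sign_off(): hands the job in; it is judged then, once.
Trained networks look in the newest picture that a camera, given by its name, has taken for a name from the list of things; names that differ only in an ending like _2 or _b are one class to them, and where a whole thing is asked for, a point or a joint stands for the part that bears it (a point fixed in the world has none). Each returns a list of dicts, best first, with "confidence" (0 to 1); they miss things now and then, are a little off and sometimes report something else, mostly with a low value. They report only what shows in the picture. A call takes as long as a camera call. They do not tell look-alikes from the thing itself.
- viewer.look_for(camera, name): "extent" ([left, top, width, height] as shares, 0 to 1, of the picture: columns of its width, rows of its height, round what is visible of it).
- viewer.outline_of(camera, name): "mask" (420x560 bool, what is visible of it) and "extent" ([left, top, width, height] as shares, 0 to 1, of the picture: columns of its width, rows of its height, round what is visible of it).
- viewer.pinpoint(camera, name): "xy" ([column, row] as shares, 0 to 1, of the picture: columns of its width, rows of its height: a listed point, or the origin of a listed thing).
The state is a dict: "time": time; "qpos": joint angles; "dq": joint speeds; "joint_efforts": joint torques, N m; "eef_pos": TCP position; "tcp_rot": TCP orientation; "contact_force": force on the tool from outside, world axes, zero at the start; "wrist_torque": the same for the moment, N m; "opening": opening from 0.0 (shut) to 1.0 (fully open); "finger_force": force on a finger pad.
Only numpy, scipy, OpenCV 4.12 (cv2) and the standard library are available. Lean on these libraries where they do the work, as an engineer would, in place of code of your own. Each camera call takes 0.05 s, during which the arm holds its last target. There are 200 camera calls.

## Working session

There is one attempt and no reset: what is moved stays moved. The work goes in short steps, Python scripts to look and compute and a shell command to move; the robot and the scene stay as the last step left them, time stands still between calls to the robot, and variables do not carry over. Pictures are saved under pics/ and viewed, at most 10 in all, crops included, and the job is handed in when it is done.

```bash
mkdir -p pics; cat > h.py <<'E'
import numpy as np, cv2
from scipy.spatial.transform import Rotation as R
from plant import get_state, viewer, ctrl
def cam(name):
    p=viewer.camera_params(name); f=210/np.tan(np.radians(p['fov_y'])/2)
    if 'xyz' in p:
        a=np.array(p['attitude']); r=R.from_quat(a).as_matrix() if a.size==4 else a.reshape(3,3); return f,p['cx'],p['cy'],r,np.array(p['xyz']),p
    s=get_state(); T=np.eye(4); T[:3,:3]=R.from_quat(s['tcp_rot']).as_matrix(); T[:3,3]=s['eef_pos']
    T=T@np.array(p['hand_eye']); return f,p['cx'],p['cy'],T[:3,:3],T[:3,3],p
def ray(c,px,z):
    f,cx,cy,r,o,p=c; d=r@np.array([(px[0]-cx)/f,-(px[1]-cy)/f,-1]); return o+d*(z-o[2])/d[2]
def proj(c,P):
    f,cx,cy,r,o,p=c; q=r.T@(np.array(P)-o); return np.array([cx+f*q[0]/-q[2],cy-f*q[1]/-q[2]])
E
python3 - <<'E'
from h import *
ims=[]
for n in ['scene','top','wrist']:
    c=cam(n); print(n,c[5]); im=viewer.read_camera(n); cv2.imwrite(f'pics/{n}0.png',im); ims.append(im)
print(get_state())
Z={'station':0,'bar_face':.04,'block_mid':.048,'block_top':.096,'rack_mid':.027,'tray':0,'pedal_pad':.053,'beaker':0,'bottle':0,'tubes':0,'spatula':0}
for n in ['top','scene']:
    c=cam(n)
    for k,z in Z.items():
        for d in viewer.pinpoint(n,k)[:4]:
            px=np.array(d['xy'])*[560,420]; print(n,k,round(d['confidence'],2),px.round(),ray(c,px,z).round(3))
E
```

```text
scene {'fov_y': 48.93791085094296, 'cx': 279.18943412488704, 'cy': 207.40465469828757, 'xyz': array([1.05256317, 0.66357386, 0.92997485]), 'attitude': array([0.11859274, 0.35385708, 0.88105812, 0.29061575])}
top {'fov_y': 52.83217175528624, 'cx': 284.05669184565, 'cy': 208.9901293302532, 'xyz': array([0.37662165, 0.02462718, 1.28116341]), 'attitude': array([-0.04600815,  0.05519144,  0.71269723, -0.69778206])}
wrist {'fov_y': 68.74769032850847, 'cx': 278.2792756247741, 'cy': 202.48776057509252, 'hand_eye': array([[ 8.41044776e-04,  9.50292267e-01,  3.11358154e-01,
         7.99466013e-02],
       [ 9.99999618e-01, -8.73125918e-04, -3.63557102e-05,
        -4.52779200e-04],
       [ 2.37306323e-04,  3.11358065e-01, -9.50292639e-01,
        -1.68215921e-01],
       [ 0.00000000e+00,  0.00000000e+00,  0.00000000e+00,
         1.00000000e+00]])}
{'time': 0.15, 'qpos': array([ 1.17401969e+00,  2.87040531e-01,  1.57787823e+00, -1.37704681e-05,
        1.27863580e+00, -1.50001901e-01]), 'dq': array([ 0.00088006, -0.00218919, -0.00560452, -0.00135831, -0.00162909,
       -0.00012145]), 'join
[... 1605 characters left out ...]
3 -0.301  0.096]
scene block_top 0.62 [260. 177.] [ 0.548 -0.1    0.096]
scene rack_mid 0.95 [363. 367.] [0.664 0.432 0.027]
scene rack_mid 0.91 [310. 221.] [0.498 0.056 0.027]
scene rack_mid 0.81 [331. 179.] [ 0.345 -0.035  0.027]
scene rack_mid 0.19 [168. 178.] [ 0.723 -0.315  0.027]
scene tray 0.79 [391. 295.] [0.476 0.335 0.   ]
scene tray 0.65 [264. 193.] [ 0.518 -0.125  0.   ]
scene pedal_pad 0.6 [240. 131.] [ 0.45  -0.349  0.053]
scene beaker 0.78 [200. 221.] [ 0.723 -0.138  0.   ]
scene bottle 0.68 [298. 322.] [ 0.698  0.261 -0.   ]
scene tubes 0.86 [217. 272.] [0.773 0.035 0.   ]
scene tubes 0.52 [169. 175.] [ 0.703 -0.355  0.   ]
scene spatula 0.7 [170. 174.] [ 0.699 -0.356  0.   ]
```

View pics/top0.png

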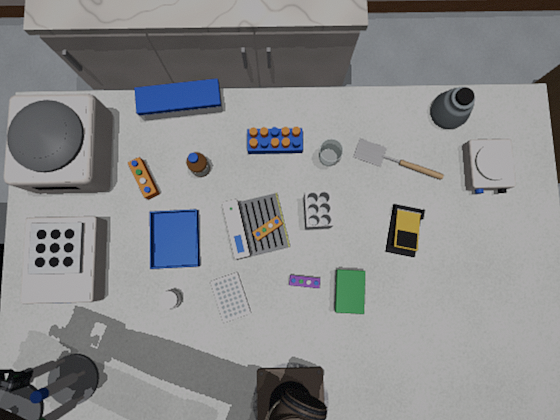

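View pics/scene0.png

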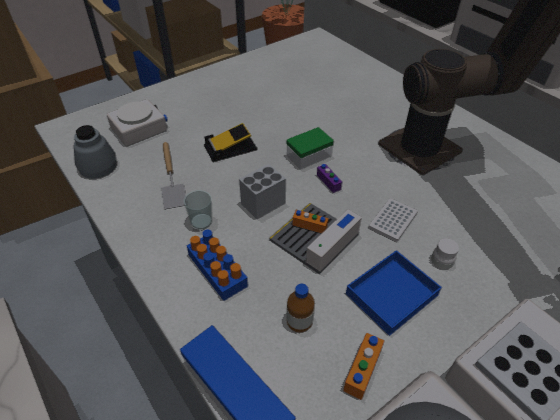

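Candidates for the rack: purple at top (303,283), excluded; orange at (145,178), larger; orange on the dryer's platform at (266,230), smaller and on the platform, which is the one meant. I'll confirm this in a crop and measure the orientations.

```bash
python3 - <<'E'
from h import *
t=viewer.read_camera('top'); s=viewer.read_camera('scene')
a=cv2.resize(t[175:285,200:340],(560,440),interpolation=3); 
cv2.imwrite('pics/crop1.png',a)
c=cam('top')
for k,z in [('rack_mid',.044),('block_mid',.096),('tray',.035),('pedal',.05),('station',.01)]:
    for d in viewer.outline_of('top',k)[:3]:
        m=d['mask'].astype(np.uint8); cs,_=cv2.findContours(m,0,2); q=max(cs,key=cv2.contourArea).reshape(-1,2)
        P=np.array([ray(c,p,z)[:2] for p in q])*1000
        r=cv2.minAreaRect(P.astype(np.float32)); print(k,round(d['confidence'],2),q.mean(0).round(),np.round(r[0]),np.round(r[1]),round(r[2],1))
g=cv2.cvtColor(t,cv2.COLOR_BGR2HSV); 
m=cv2.inRange(g,(22,90,90),(38,255,255)); m[:190]=0;m[262:]=0;m[:,:225]=0;m[:,310:]=0
q=np.argwhere(m)[:,::-1]; print(len(q)); P=np.array([ray(c,p,.01)[:2] for p in q]); print(P.round(3)[::3].tolist())
E
```

```text
rack_mid 0.93 [144. 178.] [658. 422.] [134.  47.] 26.3
rack_mid 0.88 [305. 281.] [343. -48.] [89. 30.] 81.7
block_mid 0.58 [319. 209.] [546. -90.] [108.  80.] 0.6
tray 0.69 [175. 235.] [477. 330.] [171. 144.] 1.3
tray 0.56 [319. 209.] [553. -96.] [114.  87.] 1.9
pedal 0.77 [407. 229.] [ 486. -353.] [ 71. 111.] 81.4
station 0.82 [256. 225.] [517.  92.] [183. 173.] 12.8
station 0.17 [199. 163.] [708. 267.] [83. 61.] 44.0
63
[[0.61, 0.03], [0.6, 0.03], [0.594, 0.027], [0.585, 0.024], [0.575, 0.021], [0.566, 0.021], [0.56, 0.018], [0.551, 0.016], [0.542, 0.016], [0.532, 0.013], [0.523, 0.01], [0.517, 0.01], [0.511, 0.007], [0.505, 0.007], [0.502, 0.007], [0.497, 0.062], [0.494, 0.065], [0.484, 0.002], [0.471, -0.001], [0.459, -0.004], [0.45, -0.003]]
```

View pics/crop1.png

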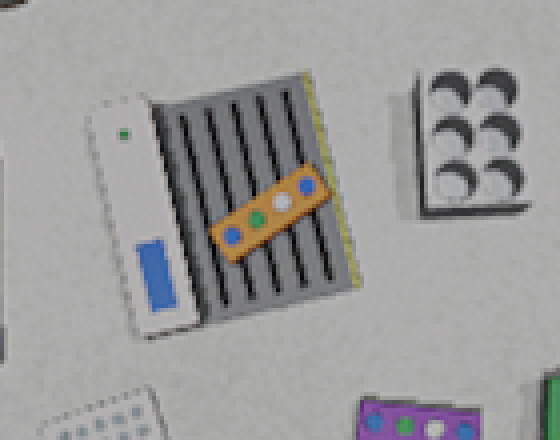

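The crop shows the small orange rack with 4 caps, centred at crop (271,213), lying across the platform. The yellow line runs (308,75) to (358,287), the white bar is at the left, and the block at (470,140) is rotated relative to the edge. The rack at top (268,228) is the 90x30 one; the other orange rack measured 134x47. So this is the right one.

```bash
cat >> h.py <<'E'
def yaw():  # world angle of tool y, deg
    m=R.from_quat(get_state()['tcp_rot']).as_matrix(); return np.degrees(np.arctan2(m[1,1],m[0,1]))
def go(x,y,z,ya=None):
    s=get_state(); y0=yaw(); ya=y0 if ya is None else ya
    spin=(y0-ya+90)%180-90; yf=np.radians(y0-spin); d=np.array([x,y,z])-s['eef_pos']
    Y=np.array([np.cos(yf),np.sin(yf),0]); X=np.array([-Y[1],Y[0],0])
    print('t',round(s['time'],2),'tcp',np.round(s['eef_pos'],4),'yaw',round(y0,2),'spin',round(spin,2),'after spin: dx %.4f dy %.4f dz %.4f'%(d@X,d@Y,-d[2]),'F',np.round(s['contact_force'],1),'q6',round(s['qpos'][5],2))
E
python3 - <<'E'
from h import *
c=cam('top'); t=lambda p:(200+p[0]/4,175+p[1]/4)
P=[ray(c,t(p),.044)[:2] for p in [(210,237),(311,163),(331,194),(235,263)]]
print(np.round(P,3),np.mean(P,0))
L=(P[1]+P[2]-P[0]-P[3])/2; print(L,np.degrees(np.arctan2(L[1],L[0])))
m=R.from_quat(get_state()['tcp_rot']).as_matrix(); print(m.round(2))
a=np.degrees(np.arctan2(L[1],L[0]))+90
go(*np.mean(P,0),.2,a)
E
```

```text
[[0.482 0.101]
 [0.535 0.026]
 [0.512 0.011]
 [0.463 0.083]] [0.4978968  0.05503112]
[ 0.05116652 -0.07313079] -55.0211427285835
[[-0.97  0.24 -0.  ]
 [ 0.24  0.97  0.  ]
 [ 0.    0.   -1.  ]]
t 1.6 tcp [0.1648 0.6546 0.2065] yaw 75.86 spin 40.88 after spin: dx -0.6822 dy -0.0708 dz 0.0065 F [-0.7 -0.3  0.6] q6 -0.15
```

```bash
python3 -m handwheel '[[[0.06,0,0,0,6.8],[0.06,0,0,0,6.8],[0.06,0,0,0,6.8],[0.06,0,0,0,6.8],[0.06,0,0,0,6.8],[0.06,0,0,0,6.9],[0.06,-0.04,-0.004,0,0],[0.06,-0.04,-0.004,0,0],[0.06,-0.04,-0.004,0,0],[0.06,-0.04,-0.004,0,0],[0.06,-0.04,-0.004,0,0],[0.06,-0.04,-0.004,0,0]]]' 40
python3 -m handwheel '[[[0.06,-0.04,-0.004,0,0],[0.06,-0.04,-0.004,0,0],[0.06,-0.04,-0.004,0,0],[0.06,-0.04,-0.004,0,0],[0.06,-0.04,-0.004,0,0],[0.06,-0.04,-0.004,0,0],[0.06,-0.04,-0.004,0,0],[0.06,-0.04,-0.004,0,0],[0.06,-0.03,-0.003,0,0],[0.06,0,0,0,0]]]'
python3 -c "
from h import *
go(.498,.055,.12,35)"
```

```text
time: 2.6
eef_pos: [0.2833, 0.4424, 0.2067]
tcp_rot: [0.462, 0.887, 0.0, 0.0]
contact_force: [0.7, 0.8, -0.2]
opening: 0.705
finger_force: 0.0
time: 3.43
eef_pos: [0.457, 0.133, 0.2071]
tcp_rot: [0.465, 0.885, -0.0, 0.001]
contact_force: [-0.7, -0.3, 0.4]
opening: 0.699
finger_force: 0.0
t 3.43 tcp [0.457  0.133  0.2071] yaw 34.63 spin -0.37 after spin: dx -0.0874 dy -0.0111 dz 0.0871 F [-0.7 -0.3  0.4] q6 -0.53
```

```bash
python3 - <<'E'
from h import *
c=cam('wrist'); im=viewer.read_camera('wrist'); cv2.imwrite('pics/w1.png',im)
for k,z in [('rack_mid',.027),('block_mid',.048),('block_top',.096),('bar_face',.04),('station',0)]:
    for d in viewer.pinpoint('wrist',k)[:2]:
        px=np.array(d['xy'])*[560,420]; print(k,round(d['confidence'],2),px.round(),ray(c,px,z).round(4))
for d in viewer.outline_of('wrist','rack_mid')[:2]:
    m=d['mask'].astype(np.uint8); q=max(cv2.findContours(m,0,2)[0],key=cv2.contourArea).reshape(-1,2)
    P=np.array([ray(c,p,.044)[:2] for p in q])*1000
    r=cv2.minAreaRect(P.astype(np.float32)); print(q.mean(0).round(),r)
E
```

```text
rack_mid 0.9 [274. 242.] [0.5015 0.0585 0.027 ]
rack_mid 0.84 [124. 237.] [ 0.3451 -0.0416  0.027 ]
block_mid 0.7 [236. 354.] [ 0.5479 -0.0977  0.048 ]
bar_face 0.85 [306. 204.] [0.5022 0.124  0.04  ]
station 0.63 [266. 270.] [0.524  0.0065 0.    ]
[274. 234.] ((497.06646728515625, 62.16144561767578), (29.323036193847656, 99.6137924194336), 33.602962493896484)
[538.  46.] ((596.4717407226562, 382.635498046875), (33.30039978027344, 46.148460388183594), 50.69894790649414)
```

View pics/w1.png

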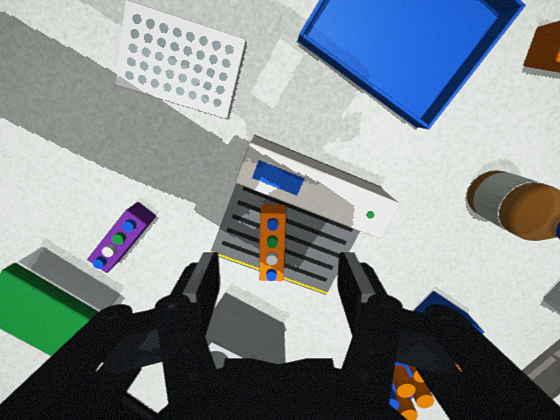

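The wrist view shows the rack at (273,242), with its long axis vertical between the fingers. The yaw is right, and it lies at about (0.4995, 0.057).

```bash
python3 -m handwheel '[[[0.06,-0.03,-0.003,0.02,0],[0.06,-0.03,-0.003,0.03,0],[0.06,-0.0266,-0.0022,0.03,0],[0.06,0,0,0.03,0],[0.06,0,0,0.03,0],[0.06,0,0,0.025,0],[0.06,0,0,0.015,0],[0.06,0,0,0.011,0],[0.06,0,0,0,0]]]'
python3 -m handwheel '[[[0.015,0,0,0,0],[0.015,0,0,0,0],[0.015,0,0,0,0],[0.015,0,0,0,0],[0.015,0,0,0,0],[0.015,0,0,0,0]]]' 30
python3 -c "
from h import *
go(.477,.332,.14)"
```

```text
time: 4.53
eef_pos: [0.495, 0.063, 0.0137]
tcp_rot: [0.461, 0.887, -0.001, -0.002]
contact_force: [0.2, -0.2, 0.6]
opening: 0.7
finger_force: 0.0
time: 5.03
eef_pos: [0.4984, 0.0621, 0.0179]
tcp_rot: [0.462, 0.887, 0.001, 0.001]
contact_force: [-2.2, 0.2, 5.9]
opening: 0.327
finger_force: 30.5
t 5.03 tcp [0.4984 0.0621 0.0179] yaw 34.95 spin 0.0 after spin: dx 0.2335 dy 0.1371 dz -0.1221 F [-2.2  0.2  5.9] q6 -0.69
```

```bash
python3 -m handwheel '[[[0.015,0,0,-0.015,0],[0.015,0,0,-0.03,0],[0.015,0,0,-0.035,0],[0.015,0,0,-0.04,0],[0.015,0.02,0.012,0,0],[0.015,0.03,0.018,0,0],[0.015,0.03,0.018,0,0],[0.015,0.03,0.018,0,0],[0.015,0.03,0.018,0,0],[0.015,0.03,0.017,0,0],[0.015,0.03,0.017,0,0],[0.015,0.03,0.017,0,0]]]'
python3 -m handwheel '[[[0.015,0,0,0,0],[0.015,0,0,0,0]]]'
python3 - <<'E'
from h import *
c=cam('wrist'); im=viewer.read_camera('wrist'); cv2.imwrite('pics/w2.png',im)
go(.477,.332,.013)
c=cam('top')
for d in viewer.look_for('top','rack_mid')[:4]: print(d['confidence'],np.array(d['extent'])*[560,420,560,420])
E
```

```text
time: 6.03
eef_pos: [0.4756, 0.3296, 0.1362]
tcp_rot: [0.462, 0.887, 0.0, 0.0]
contact_force: [1.0, -0.5, -0.3]
opening: 0.321
finger_force: 29.6
time: 6.2
eef_pos: [0.4755, 0.3294, 0.136]
tcp_rot: [0.461, 0.888, 0.0, 0.0]
contact_force: [-0.2, 0.4, -2.1]
opening: 0.324
finger_force: 29.7
t 6.25 tcp [0.4757 0.3282 0.1359] yaw 35.05 spin 0.0 after spin: dx 0.0024 dy 0.0033 dz 0.1229 F [ 0.1 -0.1 -0.2] q6 -0.18
0.84 [126.616 159.096  34.216  39.018]
0.75 [254.688 217.602  25.48   23.898]
0.66 [287.    275.394  32.592  12.39 ]
0.24 [356.72  137.592  87.92   39.69 ]
```

View pics/w2.png

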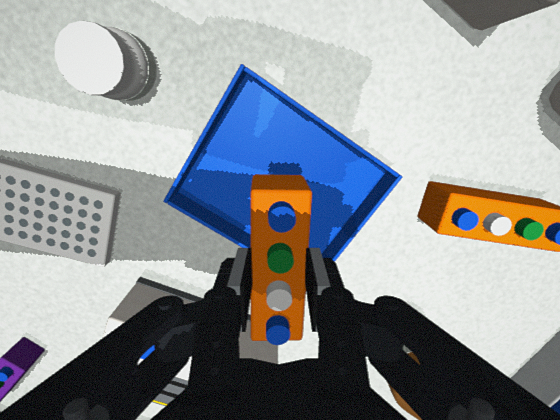

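Rack is held upright at (280,265). Tray corners are at (240,68), (400,178) and (165,200). I'll check the tray centre from these.

```bash
python3 - <<'E'
from h import *
c=cam('wrist')
P=[ray(c,p,.035) for p in [(241,67),(401,178),(165,200)]]; print(np.round(P,3), (P[1]+P[2])/2)
E
```

```text
[[0.39  0.397 0.035]
 [0.557 0.402 0.035]
 [0.394 0.262 0.035]] [0.47557725 0.33235843 0.035     ]
```

```bash
python3 -m handwheel '[[[0.015,0,0.003,0.03,0],[0.015,0,0,0.035,0],[0.015,0,0,0.03,0],[0.015,0,0,0.015,0],[0.015,0,0,0.006,0],[0.015,0,0,0.003,0],[0.015,0,0,0.003,0],[0.015,0,0,0,0]]]'
python3 -c "
from h import *
go(.477,.332,.013)"
```

```text
time: 6.97
eef_pos: [0.4796, 0.3295, 0.0153]
tcp_rot: [0.462, 0.887, 0.001, 0.001]
contact_force: [-0.4, -0.3, -1.3]
opening: 0.325
finger_force: 29.7
t 6.97 tcp [0.4796 0.3295 0.0153] yaw 34.91 spin 0.0 after spin: dx 0.0035 dy -0.0007 dz 0.0023 F [-0.4 -0.3 -1.3] q6 -0.18
```

```bash
python3 -m handwheel '[[[0.015,0,0,0.002,0],[0.015,0,0,0.001,0],[0.05,0,0,0,0],[0.05,0,0,0,0],[0.05,0,0,0,0],[0.05,0,0,-0.02,0],[0.05,0,0,-0.04,0],[0.05,0,0,-0.04,0],[0.05,0,0,-0.04,0],[0.05,0,0,-0.04,0],[0.05,0,0,0,0]]]'
python3 - <<'E'
from h import *
go(.558,-.145-.09,.2,12)
import time
c=cam('top'); im=viewer.read_camera('top'); cv2.imwrite('pics/t2.png',cv2.resize(im[150:290,120:360],(800,467),interpolation=3))
def edge(c,im):
    g=cv2.cvtColor(im,cv2.COLOR_BGR2HSV); m=cv2.inRange(g,(22,90,90),(38,255,255)); m[:190]=0;m[262:]=0;m[:,:225]=0;m[:,310:]=0
    q=np.argwhere(m)[:,::-1]; P=np.array([ray(c,p,.01)[:2] for p in q]); f=np.polyfit(P[:,0],P[:,1],1); k=abs(P[:,1]-np.polyval(f,P[:,0]))<.006
    P=P[k]; f=np.polyfit(P[:,0],P[:,1],1); print('edge',f,np.degrees(np.arctan(f[0])),P[:,0].min(),P[:,0].max())
edge(c,im)
for k,z in [('block_mid',.048),('block_top',.096),('station',0),('bar_face',.04)]:
    for d in viewer.pinpoint('top',k)[:1]:
        px=np.array(d['xy'])*[560,420]; print(k,round(d['confidence'],2),px.round(1),ray(c,px,z).round(4))
E
```

```text
time: 7.88
eef_pos: [0.4834, 0.3321, 0.2025]
tcp_rot: [0.462, 0.887, 0.007, 0.006]
contact_force: [1.6, 0.4, 1.7]
opening: 0.588
finger_force: 0.0
t 7.88 tcp [0.4834 0.3321 0.2025] yaw 34.98 spin 22.98 after spin: dx -0.5702 dy -0.0450 dz 0.0025 F [1.6 0.4 1.7] q6 -0.18
edge [ 0.22356608 -0.10622403] 12.602160573643674 0.4473002531184321 0.6065165290355431
block_mid 0.68 [319.6 209.3] [ 0.5513 -0.0982  0.048 ]
block_top 0.69 [318.6 206.7] [ 0.552  -0.0908  0.096 ]
station 0.82 [282.  221.7] [0.5222 0.013  0.    ]
bar_face 0.76 [242.7 224.2] [0.5127 0.1294 0.04  ]
```

View pics/t2.png

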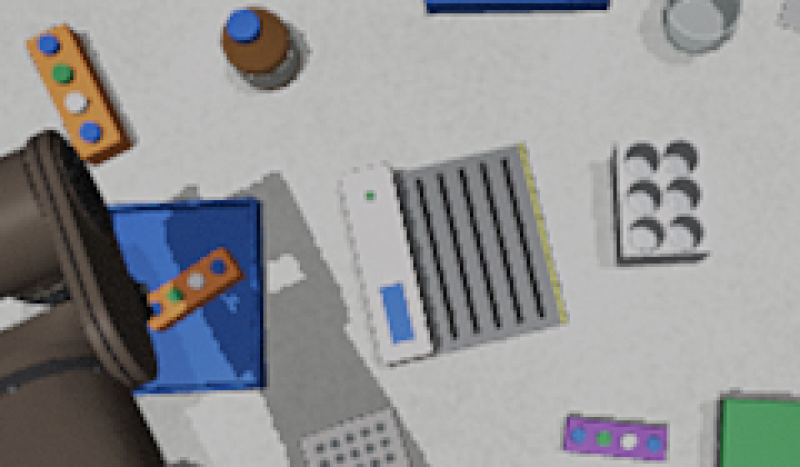

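Rack stands in the tray at crop (198,290). Next I take the gripper behind the block, with the finger line parallel to the edge.

```bash
python3 -m handwheel '[[[0.06,0,0,0,5.6],[0.06,0,0,0,5.7],[0.06,0,0,0,5.7],[0.06,0,0,0,5.6],[0.06,-0.03,-0.002,0,0],[0.06,-0.04,-0.002,0,0],[0.06,-0.04,-0.002,0,0],[0.06,-0.04,-0.002,0,0],[0.06,-0.04,-0.002,0,0],[0.06,-0.04,-0.002,0,0],[0.06,-0.04,-0.002,0,0],[0.06,-0.04,-0.002,0,0]]]'
python3 -m handwheel '[[[0.06,-0.04,-0.002,0,0],[0.06,-0.04,-0.002,0,0],[0.06,-0.04,-0.002,0,0],[0.06,-0.04,-0.002,0,0],[0.06,-0.04,-0.002,0,0],[0.06,0,0,0,0]]]'
python3 - <<'E'
from h import *
go(.569,-.175,.032,12.4)
c=cam('wrist'); im=viewer.read_camera('wrist'); cv2.imwrite('pics/w3.png',im)
for k,z in [('block_mid',.048),('block_top',.096),('bar_face',.04)]:
    for d in viewer.pinpoint('wrist',k)[:1]:
        px=np.array(d['xy'])*[560,420]; print(k,round(d['confidence'],2),px.round(1),ray(c,px,z).round(4))
E
```

```text
time: 9.13
eef_pos: [0.5279, 0.0217, 0.1888]
tcp_rot: [0.627, 0.779, -0.001, -0.002]
contact_force: [0.1, 1.0, 0.3]
opening: 0.704
finger_force: 0.0
time: 9.63
eef_pos: [0.5617, -0.1802, 0.1887]
tcp_rot: [0.629, 0.777, -0.001, -0.001]
contact_force: [-0.4, 0.6, -0.7]
opening: 0.702
finger_force: 0.0
t 9.63 tcp [ 0.5617 -0.1802  0.1887] yaw 12.02 spin -0.38 after spin: dx 0.0035 dy 0.0082 dz 0.1567 F [-0.4  0.6 -0.7] q6 -0.69
block_mid 0.63 [280.   92.4] [ 0.5443 -0.094   0.048 ]
block_top 0.56 [284.9  84.3] [ 0.547  -0.0886  0.096 ]
```

View pics/w3.png

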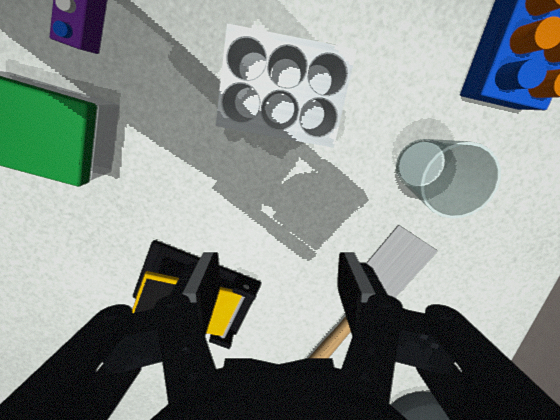

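Block's top face corners are at about (226,25), (348,55), (340,143) and (218,122). The beaker is well to the right and the pedal is below left.

```bash
cat >> h.py <<'E'
O=np.array([.527,.011]); a_=np.radians(12.4); EX=np.array([np.cos(a_),np.sin(a_)]); EY=np.array([-EX[1],EX[0]])
def st(p): d=np.array(p)[:2]-O; return np.round([d@EX*1000,d@EY*1000],1)   # world -> station mm
def stw(x,y): return O+x*EX/1000+y*EY/1000
E
python3 - <<'E'
from h import *
c=cam('wrist')
P=np.array([ray(c,p,.096)[:2] for p in [(226,25),(348,55),(340,143),(218,122)]])
print(P.round(4),[st(p) for p in P],st(P.mean(0)),[np.degrees(np.arctan2(*(P[i]-P[j])[::-1])) for i,j in [(1,0),(2,3)]])
print('pedal',[ray(c,p,.04).round(3) for p in [(155,242),(260,280),(225,347)]])
go(*stw(0,-190),.032)
E
```

```text
[[ 0.4934 -0.0499]
 [ 0.5891 -0.0499]
 [ 0.6017 -0.1162]
 [ 0.4985 -0.1214]] [array([-45.9, -52.2]), array([ 47.6, -72.8]), array([  45.6, -140.3]), array([ -56.2, -123.2])] [ -2.2 -97.1] [np.float64(-0.025496372434674213), np.float64(2.8697631027666985)]
pedal [array([ 0.439, -0.273,  0.04 ]), array([ 0.566, -0.296,  0.04 ]), array([ 0.541, -0.402,  0.04 ])]
t 9.83 tcp [ 0.5613 -0.173   0.1893] yaw 12.37 spin 0.0 after spin: dx -0.0029 dy 0.0060 dz 0.1573 F [-0.5  0.4 -0.3] q6 -0.69
```

```bash
python3 -m handwheel '[[[0.06,-0.003,0.006,0.02,0],[0.06,0,0,0.03,0],[0.06,0,0,0.035,0],[0.06,0,0,0.03,0],[0.06,0,0,0.02,0],[0.06,0,0,0.015,0],[0.06,0,0,0.007,0],[0.06,0,0,0,0]]]'
python3 -m handwheel '[[[0.06,0.01,0,0,0],[0.06,0.01,0,0,0],[0.06,0.006,0,0,0],[0.06,0.006,0,0,0],[0.06,0.005,0,0,0],[0.06,0.004,0,0,0],[0.06,0.004,0,0,0],[0.06,0.004,0,0,0],[0.06,0.004,0,0,0],[0.06,0.004,0,0,0]]]'
python3 - <<'E'
from h import *
go(*stw(0,-100),.032); print(st(get_state()['eef_pos']))
E
```

```text
time: 10.5
eef_pos: [0.5671, -0.1734, 0.0318]
tcp_rot: [0.626, 0.78, -0.0, -0.002]
contact_force: [-0.5, -0.0, 1.1]
opening: 0.701
finger_force: 0.0
time: 11.33
eef_pos: [0.5589, -0.1213, 0.036]
tcp_rot: [0.627, 0.779, 0.001, 0.003]
contact_force: [4.1, -3.8, 1.5]
opening: 0.703
finger_force: 2.7
t 11.33 tcp [ 0.5589 -0.1213  0.036 ] yaw 12.31 spin 0.0 after spin: dx 0.0360 dy -0.0028 dz 0.0040 F [ 4.1 -3.8  1.5] q6 -0.61
[   2.7 -136. ]
```

```bash
python3 -m handwheel '[[[0.06,0.004,0,0,0],[0.06,0.004,0,0,0],[0.06,0.004,0,0,0],[0.06,0.004,0,0,0],[0.06,0.004,0,0,0],[0.06,0.004,0,0,0],[0.06,0.004,0,0,0],[0.06,0.003,0,0,0]]]'
python3 - <<'E'
from h import *
go(*stw(0,-90),.032); print(st(get_state()['eef_pos']))
c=cam('wrist'); im=viewer.read_camera('wrist'); cv2.imwrite('pics/w4.png',im)
E
```

```text
time: 12.0
eef_pos: [0.5523, -0.0924, 0.0366]
tcp_rot: [0.626, 0.78, -0.001, 0.004]
contact_force: [1.6, -7.8, 4.5]
opening: 0.707
finger_force: 4.0
t 12.0 tcp [ 0.5523 -0.0924  0.0366] yaw 12.44 spin 0.0 after spin: dx 0.0165 dy -0.0025 dz 0.0046 F [ 1.6 -7.8  4.5] q6 -0.56
[   2.5 -106.4]
```

View pics/w4.png

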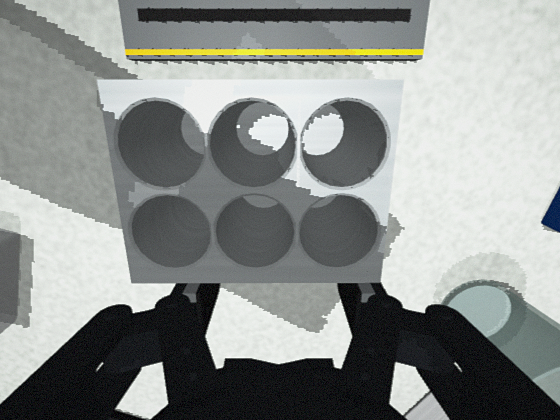

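Block is now parallel to the yellow line (row 52, columns 125–423) with a small gap left, and sits a little to the left.

```bash
python3 - <<'E'
from h import *
c=cam('wrist')
E=[ray(c,p,.01) for p in [(126,58),(424,58)]]; B=[ray(c,p,.096) for p in [(98,80),(405,80),(383,283),(131,283)]]
print('edge',[st(e) for e in E],np.round(E,4).tolist(),'block',[st(b) for b in B])
E
```

```text
edge [array([-85.4,  -2.6]), array([86.3, -2.3])] [[0.4441, -0.0098, 0.01], [0.6118, 0.0273, 0.01]] block [array([-57.1, -19.2]), array([ 43.5, -19. ]), array([ 44.7, -96.1]), array([-57.9, -95.9])]
```

```bash
echo 'O=O-.0024*EY+.0004*EX' >> h.py
python3 -m handwheel '[[[0.06,0.004,0,0,0],[0.06,0.004,0,0,0],[0.06,0.003,0,0,0],[0.06,0.002,0,0,0],[0.06,0.002,0,0,0]]]'
python3 -m handwheel '[[[0.06,0.0015,0,0,0],[0.06,0.0015,0,0,0],[0.06,0.001,0,0,0]]]'
python3 - <<'E'
from h import *
go(*stw(0,-90),.032); print(st(get_state()['eef_pos']))
E
```

```text
time: 12.47
eef_pos: [0.5491, -0.0779, 0.0366]
tcp_rot: [0.626, 0.78, -0.001, 0.004]
contact_force: [2.1, -8.5, 3.6]
opening: 0.704
finger_force: 4.1
time: 12.72
eef_pos: [0.5486, -0.0752, 0.0371]
tcp_rot: [0.626, 0.78, -0.001, 0.005]
contact_force: [0.6, -12.5, 6.2]
opening: 0.704
finger_force: 6.3
t 12.72 tcp [ 0.5486 -0.0752  0.0371] yaw 12.51 spin 0.0 after spin: dx -0.0036 dy -0.0022 dz 0.0051 F [  0.6 -12.5   6.2] q6 -0.53
[  2.2 -86.4]
```

Block is at the edge (force rose to 12 N). Back off, rise, and push high.

```bash
python3 -m handwheel '[[[0.06,-0.005,0,0,0],[0.06,-0.005,0,0,0],[0.06,0,0,-0.02,0],[0.06,0,0,-0.023,0],[0.06,0,0,0,0],[0.06,0.004,0,0,0],[0.06,0.003,0,0,0],[0.06,0.003,0,0,0],[0.06,0,0,0,0]]]'
python3 - <<'E'
from h import *
go(*stw(0,-86.4),.08); print(st(get_state()['eef_pos']))
E
```

```text
time: 13.47
eef_pos: [0.5444, -0.07, 0.0754]
tcp_rot: [0.627, 0.779, -0.001, -0.002]
contact_force: [0.7, 0.5, -0.9]
opening: 0.705
finger_force: 0.0
t 13.47 tcp [ 0.5444 -0.07    0.0754] yaw 12.4 spin 0.0 after spin: dx -0.0059 dy 0.0008 dz -0.0046 F [ 0.7  0.5 -0.9] q6 -0.53
[ -0.8 -80.5]
```

```bash
python3 -m handwheel '[[[0.06,0.004,0,-0.003,0],[0.06,0.004,0,-0.002,0],[0.06,0.004,0,-0.002,0],[0.06,0.004,0,-0.002,0]]]'
python3 - <<'E'
from h import *
go(*stw(0,-50),.09); print(st(get_state()['eef_pos']))
c=cam('wrist'); im=viewer.read_camera('wrist'); cv2.imwrite('pics/w5.png',im)
E
```

```text
time: 13.8
eef_pos: [0.5424, -0.0551, 0.0863]
tcp_rot: [0.627, 0.779, -0.0, -0.0]
contact_force: [-0.2, -0.3, 0.2]
opening: 0.698
finger_force: 0.0
t 13.8 tcp [ 0.5424 -0.0551  0.0863] yaw 12.36 spin 0.0 after spin: dx 0.0155 dy -0.0004 dz -0.0037 F [-0.2 -0.3  0.2] q6 -0.5
[  0.4 -65.5]
```

View pics/w5.png

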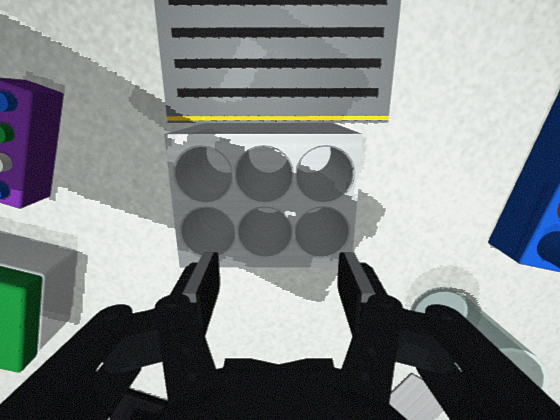

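```bash
python3 - <<'E'
from h import *
c=cam('wrist'); s=get_state()
E=[ray(c,p,.01) for p in [(167,121),(389,121)]]; B=[ray(c,p,.096) for p in [(166,134),(364,134),(355,267),(180,267)]]
print('edge',[st(e) for e in E],'block',[st(b) for b in B])
X=np.array([*EY,0]);Y=np.array([*EX,0])
for h in [0,.01,.02]: print(h,proj(c,s['eef_pos']+np.array([0,0,h])+.03*Y).round(), proj(c,s['eef_pos']+np.array([0,0,h])-.03*Y).round())
E
```

```text
edge [array([-85.5,   0.4]), array([86. ,  0.5])] block [array([-56.6,  -1. ]), array([44. , -0.9]), array([ 45.4, -77.3]), array([-57.1, -77.4])]
0 [328. 241.] [229. 241.]
0.01 [331. 249.] [226. 249.]
0.02 [334. 257.] [223. 257.]
```

Fingertips were about 17 mm behind the TCP, so they passed just over the block; it is still upright at the edge. Retreat, go lower, and push again.

```bash
python3 -m handwheel '[[[0.06,-0.014,0,0,0],[0.06,-0.015,0,0,0],[0.06,0,0,0.01,0],[0.06,0,0,0.009,0],[0.06,0,0,0,0],[0.06,0.004,0,0,0],[0.06,0.004,0,0,0],[0.06,0.004,0,0,0]]]'
python3 - <<'E'
from h import *
go(*stw(0,-50),.068); print(st(get_state()['eef_pos']))
E
```

```text
time: 14.52
eef_pos: [0.5459, -0.0716, 0.0671]
tcp_rot: [0.627, 0.779, 0.0, -0.0]
contact_force: [-0.3, -0.6, -0.4]
opening: 0.701
finger_force: 0.0
t 14.52 tcp [ 0.5459 -0.0716  0.0671] yaw 12.37 spin 0.0 after spin: dx 0.0323 dy -0.0004 dz -0.0009 F [-0.3 -0.6 -0.4] q6 -0.53
[  0.4 -82.3]
```

```bash
python3 -m handwheel '[[[0.06,0.003,0,0,0],[0.06,0.003,0,0,0],[0.06,0.003,0,-0.001,0]]]'
python3 - <<'E'
from h import *
go(*stw(0,-50),.068); print(st(get_state()['eef_pos']))
E
```

```text
time: 14.77
eef_pos: [0.5441, -0.0628, 0.0683]
tcp_rot: [0.627, 0.779, 0.0, 0.0]
contact_force: [-1.0, 0.2, 0.1]
opening: 0.703
finger_force: 0.0
t 14.77 tcp [ 0.5441 -0.0628  0.0683] yaw 12.39 spin 0.0 after spin: dx 0.0234 dy -0.0004 dz 0.0003 F [-1.   0.2  0.1] q6 -0.52
[  0.4 -73.4]
```

```bash
python3 - <<'E'
from h import *
s=get_state(); print(s['opening'],s['contact_force'])
c=cam('wrist'); im=viewer.read_camera('wrist'); g=cv2.cvtColor(im,cv2.COLOR_BGR2GRAY)
for k,p in {'mid up':[-6.5,-38,48],'top up':[-6.5,-38,96],'top-far-edge':[-6.5,0,96],'top-near-edge':[-6.5,-77,96]}.items():
    print(k,proj(c,[*stw(p[0],p[1]),p[2]/1000]).round())
for k in ['block_mid','block_top']:
    for n in ['wrist','scene','top'] :
        if n!='wrist' and k=='block_mid': viewer.read_camera(n)
        for d in viewer.pinpoint(n,k)[:1]: print(n,k,d['confidence'],(np.array(d['xy'])*[560,420]).round(), proj(cam(n),[*stw(-6.5,-38),.096 if 'top' in k else .048]).round())
for d in viewer.outline_of('wrist','block_mid')[:1]: print(d['confidence'],np.array(d['extent'])*[560,420,560,420])
print('col gray 265-280', g[60:300:6,268:284].mean(1).round().astype(int))
hs=cv2.cvtColor(im,cv2.COLOR_BGR2HSV); print('yellow row',np.argwhere(cv2.inRange(hs[:,250:300],(22,120,120),(38,255,255)).any(1)).ravel()[:8])
E
```

```text
0.7028230460203444 [-1.04441798  0.22362903  0.0616556 ]
mid up [268. 176.]
top up [264. 199.]
top-far-edge [263. 117.]
top-near-edge [265. 270.]
wrist block_mid 0.98 [267. 179.] [267. 176.]
scene block_mid 0.76 [280. 203.] [281. 202.]
top block_mid 0.62 [296. 215.] [297. 217.]
wrist block_top 0.91 [263. 194.] [264. 197.]
scene block_top 0.59 [283. 186.] [281. 189.]
top block_top 0.43 [294. 213.] [297. 215.]
0.88 [150.304 114.786 224.504 155.106]
col gray 265-280 [149 148 150  35 101 148 147 146 213  95 245 230 239 215 233 200 129 116
  86  85  86  86  92 120 113  99  85  84  87  86  87  86  86 109 120 119
 160 157 155 194]
yellow row [105 106 107 108 109]
```

Block has not moved, so the open fingertips must be higher than I assumed. Go lower and feel for the contact.

```bash
python3 -m handwheel '[[[0.06,-0.014,0,0,0],[0.06,-0.014,0,0,0],[0.06,0,0,0.016,0],[0.06,0,0,0,0],[0.06,0.004,0,0,0],[0.06,0.004,0,0,0],[0.06,0.004,0,0,0],[0.06,0.003,0,0,0]]]'
python3 - <<'E'
from h import *
go(*stw(0,-50),.052); print(st(get_state()['eef_pos']))
E
```

```text
time: 15.93
eef_pos: [0.5474, -0.0763, 0.053]
tcp_rot: [0.626, 0.78, -0.0, 0.001]
contact_force: [-0.9, -5.7, 2.4]
opening: 0.7
finger_force: 2.6
t 15.93 tcp [ 0.5474 -0.0763  0.053 ] yaw 12.45 spin 0.0 after spin: dx 0.0373 dy -0.0007 dz 0.0010 F [-0.9 -5.7  2.4] q6 -0.54
[  0.7 -87.3]
```

```bash
python3 -m handwheel '[[[0.06,0.004,0,-0.001,0],[0.06,0.004,0,-0.002,0],[0.06,0.004,0,-0.002,0],[0.06,0.004,0,-0.002,0]]]'
python3 - <<'E'
from h import *
go(*stw(0,-50),.052); print(st(get_state()['eef_pos']))
viewer.read_camera('wrist'); c=cam('wrist')
for th in [0,10,20,30]:
    t=np.radians(th); f=lambda h:[*stw(-6.5,-38*np.cos(t)+(h-10)*np.sin(t)),(10+38*np.sin(t)+(h-10)*np.cos(t))/1000]
    print(th,proj(c,f(48)).round(),proj(c,f(96)).round())
for k in ['block_mid','block_top']:
    for d in viewer.pinpoint('wrist',k)[:1]: print(k,d['confidence'],(np.array(d['xy'])*[560,420]).round())
E
```

```text
time: 16.27
eef_pos: [0.5455, -0.0644, 0.0628]
tcp_rot: [0.625, 0.78, -0.003, 0.005]
contact_force: [-3.6, -11.5, 10.2]
opening: 0.705
finger_force: 6.1
t 16.27 tcp [ 0.5455 -0.0644  0.0628] yaw 12.59 spin 0.0 after spin: dx 0.0252 dy -0.0014 dz 0.0108 F [ -3.6 -11.5  10.2] q6 -0.51
[  1.5 -75.2]
0 [265. 176.] [261. 201.]
10 [265. 167.] [260. 171.]
20 [264. 154.] [259. 133.]
30 [264. 139.] [258.  90.]
block_mid 0.97 [261. 171.]
block_top 0.84 [260. 173.]
```

```bash
python3 -m handwheel '[[[0.06,0.004,0,-0.004,0],[0.06,0.004,0,-0.003,0],[0.06,0.005,0,-0.003,0],[0.06,0.005,0,-0.003,0],[0.06,0.005,0,-0.002,0]]]'
python3 - <<'E'
from h import *
go(*stw(0,-50),.052); print(st(get_state()['eef_pos']))
viewer.read_camera('wrist'); c=cam('wrist')
for th in [10,20,30,40,50]:
    t=np.radians(th); f=lambda h:[*stw(-6.5,-38*np.cos(t)+(h-10)*np.sin(t)),(10+38*np.sin(t)+(h-10)*np.cos(t))/1000]
    print(th,proj(c,f(48)).round(),proj(c,f(96)).round())
for k in ['block_mid','block_top']:
    for d in viewer.pinpoint('wrist',k)[:1]: print(k,d['confidence'],(np.array(d['xy'])*[560,420]).round())
E
```

```text
time: 16.83
eef_pos: [0.5399, -0.0385, 0.0761]
tcp_rot: [0.627, 0.779, 0.0, 0.002]
contact_force: [0.5, -5.0, 6.1]
opening: 0.703
finger_force: 3.0
t 16.83 tcp [ 0.5399 -0.0385  0.0761] yaw 12.41 spin 0.0 after spin: dx -0.0013 dy -0.0015 dz 0.0241 F [ 0.5 -5.   6.1] q6 -0.47
[  1.5 -48.7]
10 [266. 203.] [263. 217.]
20 [266. 193.] [262. 187.]
30 [265. 180.] [261. 152.]
40 [265. 166.] [261. 115.]
50 [265. 150.] [261.  80.]
block_mid 0.91 [266. 188.]
block_top 0.64 [264. 170.]
```

```bash
python3 -m handwheel '[[[0.06,0.005,0,-0.002,0],[0.06,0.005,0,-0.002,0],[0.06,0.005,0,-0.001,0],[0.06,0.005,0,-0.001,0],[0.06,0.005,0,-0.001,0],[0.06,0.005,0,0,0]]]'
cat > tilt.py <<'E'
from h import *
print(st(get_state()['eef_pos'])); viewer.read_camera('wrist'); c=cam('wrist')
for th in [20,30,40,50,60,70,80,90]:
    t=np.radians(th); f=lambda h:[*stw(-6.5,-38*np.cos(t)+(h-10)*np.sin(t)),(10+38*np.sin(t)+(h-10)*np.cos(t))/1000]
    print(th,proj(c,f(48)).round(),proj(c,f(96)).round())
for k in ['block_mid','block_top']:
    for d in viewer.pinpoint('wrist',k)[:1]: print(k,d['confidence'],(np.array(d['xy'])*[560,420]).round())
E
python3 tilt.py
```

```text
time: 17.48
eef_pos: [0.5317, -0.0076, 0.0809]
tcp_rot: [0.627, 0.779, 0.0, -0.001]
contact_force: [0.1, -0.2, 2.6]
opening: 0.702
finger_force: 1.1
[  0.2 -16.7]
20 [269. 236.] [266. 243.]
30 [269. 226.] [266. 213.]
40 [269. 214.] [266. 181.]
50 [269. 200.] [266. 148.]
60 [269. 185.] [266. 119.]
70 [269. 170.] [267.  94.]
80 [269. 156.] [268.  75.]
90 [269. 144.] [268.  63.]
block_mid 0.95 [264. 214.]
```

```bash
python3 -m handwheel '[[[0.06,0.005,0,0,0],[0.06,0.005,0,0,0],[0.06,0.005,0,0,0],[0.06,0.005,0,0,0],[0.06,0.005,0,0,0],[0.06,0.005,0,0,0],[0.06,0.005,0,0,0]]]'
python3 tilt.py
```

```text
time: 18.22
eef_pos: [0.5244, 0.0261, 0.0811]
tcp_rot: [0.627, 0.779, -0.0, -0.0]
contact_force: [0.2, 0.7, -0.3]
opening: 0.702
finger_force: 0.0
[ 0.3 17.7]
20 [269. 280.] [266. 299.]
30 [269. 272.] [266. 273.]
40 [269. 261.] [266. 243.]
50 [268. 248.] [266. 213.]
60 [268. 235.] [266. 183.]
70 [268. 221.] [267. 158.]
80 [269. 207.] [267. 137.]
90 [269. 194.] [268. 122.]
block_mid 0.54 [268. 177.]
block_top 0.84 [267. 177.]
```

```bash
python3 - <<'E'
from h import *
for n in ['scene','top','wrist']:
    im=viewer.read_camera(n); cv2.imwrite(f'pics/{n}7.png',im); c=cam(n); print(n,'45deg:',proj(c,[*stw(-6.5,-2),.064]).round(),'lying:',proj(c,[*stw(-6.5,38),.048]).round(),proj(c,[*stw(-6.5,86),.048]).round())
    for k in ['block_mid','block_top']:
        for d in viewer.pinpoint(n,k)[:2]: px=np.array(d['xy'])*[560,420];print(k,round(d['confidence'],2),px.round(),st(ray(c,px,.048)))
    for d in viewer.outline_of(n,'block_mid')[:1]: print(d['confidence'],(np.array(d['extent'])*[560,420,560,420]).round())
E
```

```text
scene 45deg: [291. 204.] lying: [303. 215.] [317. 224.]
block_mid 0.92 [303. 214.] [-9.5 37.4]
block_mid 0.45 [287. 219.] [31.1 16.3]
block_top 0.81 [315. 222.] [-7.6 76.9]
0.95 [277. 185.  55.  58.]
top 45deg: [285. 219.] lying: [271. 223.] [256. 227.]
block_mid 0.42 [405. 240.] [-147.1 -329.2]
block_top 0.52 [244. 227.] [  1.4 117.6]
wrist 45deg: [268. 256.] lying: [268. 192.] [268. 119.]
block_top 0.68 [267. 125.] [-6.7 82.6]
0.94 [167. 127. 195. 166.]
```

Block has tipped over and lies on the platform, wells towards the bar, at station (-8, 38). I'll raise the gripper and measure its x offset.

```bash
python3 -m handwheel '[[[0.06,0,0,-0.03,0],[0.06,-0.02,0,-0.03,0],[0.0,-0.02,0,-0.03,0],[0.0,0,0,0,0],[0.0,0,0,0,0],[0.0,0,0,0,0]]]'
python3 - <<'E'
from h import *
go(*stw(-87,40),.045,12.4)
c=cam('wrist'); im=viewer.read_camera('wrist'); cv2.imwrite('pics/w8.png',im)
for d in viewer.outline_of('wrist','block_mid')[:1]:
    q=max(cv2.findContours(d['mask'].astype(np.uint8),0,2)[0],key=cv2.contourArea).reshape(-1,2)
    h=cv2.convexHull(q); a=cv2.approxPolyDP(h,6,True).reshape(-1,2); print(d['confidence'],d['extent'])
    for p in a: print(p,'z.086',st(ray(c,p,.086)),'z.01',st(ray(c,p,.01)))
E
```

```text
time: 19.47
eef_pos: [0.5327, -0.0135, 0.1705]
tcp_rot: [0.627, 0.779, -0.0, -0.001]
contact_force: [0.5, -0.5, -0.8]
opening: 0.138
finger_force: 0.0
t 19.47 tcp [ 0.5327 -0.0135  0.1705] yaw 12.33 spin -0.07 after spin: dx 0.0628 dy -0.0869 dz 0.1255 F [ 0.5 -0.5 -0.8] q6 -0.43
0.61 [0.3596, 0.1733, 0.2377, 0.2864]
[333  69] z.086 [41.2 80.5] z.01 [53.6 87.6]
[328 190] z.086 [ 42.2 -14.8] z.01 [ 54.8 -36.3]
[213 191] z.086 [-56.2 -15.7] z.01 [-73.1 -37.5]
[203  71] z.086 [-57.5  79.1] z.01 [-74.8  85.8]
```

View pics/w8.png

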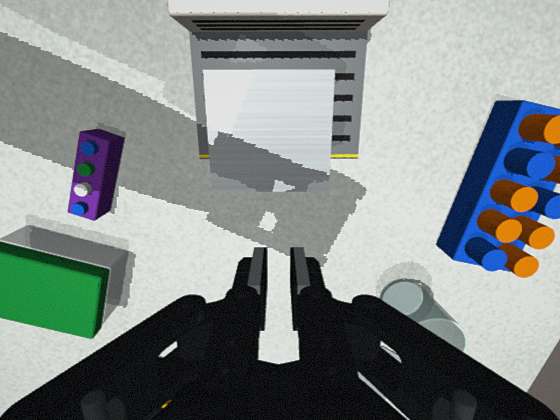

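Block lies flat with wells toward the bar, top-face corners (203,71) to (328,190), so its centre is about 7.5 mm left of the middle. I'll nudge it +x with the shut fingers at its side.

```bash
python3 -m handwheel '[[[0.0,0.015,-0.03,0,0],[0.0,0.02,-0.03,0,0],[0.0,0.02,-0.032,0,0],[0.0,0,0,0.04,0],[0.0,0,0,0.04,0],[0.0,0,0,0.03,0],[0.0,0,0,0.015,0],[0.0,0,0,0,0],[0.0,0,0.004,0,0],[0.0,0,0.004,0,0],[0.0,0,0.004,0,0]]]'
python3 - <<'E'
from h import *
go(*stw(-70,32),.045,12.4); s=get_state(); print(st(s['eef_pos']))
E
```

```text
time: 20.48
eef_pos: [0.4452, 0.0229, 0.0476]
tcp_rot: [0.627, 0.779, 0.001, 0.001]
contact_force: [0.3, 0.4, 0.7]
opening: -0.002
finger_force: 0.0
t 20.48 tcp [0.4452 0.0229 0.0476] yaw 12.37 spin -0.03 after spin: dx 0.0004 dy 0.0077 dz 0.0026 F [0.3 0.4 0.7] q6 -0.39
[-77.7  31.6]
```

```bash
python3 -m handwheel '[[[0.0,0,0.003,0,0],[0.0,0,0.003,0,0],[0.0,0,0.003,0,0],[0.0,0,0,0,0]]]'
python3 - <<'E'
from h import *
go(*stw(-70,32),.045,12.4); s=get_state(); print(st(s['eef_pos']))
E
```

```text
time: 20.82
eef_pos: [0.4517, 0.0247, 0.0467]
tcp_rot: [0.627, 0.779, -0.001, -0.001]
contact_force: [-3.2, -1.7, 3.8]
opening: 0.006
finger_force: 2.1
t 20.82 tcp [0.4517 0.0247 0.0467] yaw 12.41 spin 0.01 after spin: dx 0.0001 dy 0.0010 dz 0.0017 F [-3.2 -1.7  3.8] q6 -0.39
[-71.   31.9]
```

```bash
python3 -m handwheel '[[[0.0,0,0.003,0,0],[0.0,0,0.003,0,0],[0.0,0,0.002,0,0],[0.0,0,0,0,0]]]'
python3 - <<'E'
from h import *
s=get_state(); print(st(s['eef_pos']),s['contact_force'].round(1))
c=cam('wrist'); viewer.read_camera('wrist')
for d in viewer.outline_of('wrist','block_mid')[:1]:
    q=max(cv2.findContours(d['mask'].astype(np.uint8),0,2)[0],key=cv2.contourArea).reshape(-1,2)
    h=cv2.convexHull(q); a=cv2.approxPolyDP(h,6,True).reshape(-1,2); print(d['confidence'])
    for p in a: print(p,'z.086',st(ray(c,p,.086)))
E
```

```text
time: 21.15
eef_pos: [0.4573, 0.0263, 0.0463]
tcp_rot: [0.626, 0.78, -0.003, -0.003]
contact_force: [-9.3, -2.3, 10.1]
opening: -0.0
finger_force: 5.4
[-65.2  32.3] [-9.3 -2.3 10.1]
0.81
[300 152] z.086 [-56.   91.9]
[453 152] z.086 [ 7.6 92.1]
[545 179] z.086 [48.7 80.7]
[495 358] z.086 [ 48.6 -15.6]
[467 358] z.086 [ 34.1 -15.8]
[317 296] z.086 [-46.1  21.6]
[298 255] z.086 [-55.9  43.9]
```

```bash
python3 -m handwheel '[[[0.0,0,-0.01,0,0],[0.0,0,-0.012,0,0],[0.0,0,0,-0.035,0],[0.0,-0.02,0,-0.035,0],[0.06,-0.03,0.03,-0.01,0],[0.06,-0.033,0.03,0,0],[0.06,0,0.026,0,0],[0.06,0,0,0.03,0],[0.06,0,0,0.03,0],[0.06,0,0,0.02,0],[0.06,0,0,0.012,0],[0.06,0,0,0.004,0]]]'
python3 - <<'E'
from h import *
go(*stw(0,-46),.03,12.4); s=get_state(); print(st(s['eef_pos']))
E
```

```text
time: 22.25
eef_pos: [0.5345, -0.0376, 0.0273]
tcp_rot: [0.627, 0.779, -0.001, -0.002]
contact_force: [-0.1, -0.3, -0.4]
opening: 0.703
finger_force: 0.0
t 22.25 tcp [ 0.5345 -0.0376  0.0273] yaw 12.35 spin -0.05 after spin: dx 0.0007 dy 0.0035 dz -0.0027 F [-0.1 -0.3 -0.4] q6 -0.48
[ -3.5 -46.7]
```

```bash
python3 -m handwheel '[[[0.06,0.005,0.003,-0.001,0],[0.06,0.005,0,0,0],[0.06,0.005,0,0,0],[0.06,0.005,0,0,0],[0.06,0.005,0,0,0],[0.06,0.005,0,0,0],[0.06,0.005,0,0,0],[0.06,0.005,0,0,0],[0.06,0.005,0,0,0],[0.06,0.004,0,0,0],[0.06,0.003,0,0,0]]]'
python3 - <<'E'
from h import *
s=get_state(); print(st(s['eef_pos']),yaw())
E
```

```text
time: 23.17
eef_pos: [0.5297, 0.0123, 0.0324]
tcp_rot: [0.626, 0.78, -0.0, 0.003]
contact_force: [1.1, -5.7, 1.8]
opening: 0.701
finger_force: 3.0
[2.5 3.1] 12.45793702439366
```

```bash
python3 -m handwheel '[[[0.06,0.004,0,0,0],[0.06,0.003,0,0,0],[0.06,0.002,0,0,0]]]'
python3 -m handwheel '[[[0.06,0.002,0,0,0],[0.06,0.002,0,0,0]]]'
python3 - <<'E'
from h import *
s=get_state(); print(st(s['eef_pos']),yaw())
E
```

```text
time: 23.42
eef_pos: [0.5277, 0.0211, 0.0323]
tcp_rot: [0.626, 0.78, -0.0, 0.003]
contact_force: [1.2, -6.5, 2.0]
opening: 0.705
finger_force: 3.0
time: 23.58
eef_pos: [0.5276, 0.0222, 0.0325]
tcp_rot: [0.626, 0.78, -0.002, 0.005]
contact_force: [2.7, -21.7, -0.0]
opening: 0.7
finger_force: 10.4
[ 2.6 13.2] 12.556045813192476
```

The force jump to 22 N at the expected y means the block is flush. Back off and rise, then verify.

```bash
python3 -m handwheel '[[[0.06,-0.01,0,0,0],[0.06,-0.02,0,0,0],[0.06,-0.03,0,0,0],[0.06,0,0,-0.04,0],[0.0,0,0,-0.04,0],[0.0,0,0,-0.04,0],[0.0,0,0,0,0]]]'
python3 - <<'E'
from h import *
c=cam('wrist'); im=viewer.read_camera('wrist')
for d in viewer.outline_of('wrist','block_mid')[:1]:
    q=max(cv2.findContours(d['mask'].astype(np.uint8),0,2)[0],key=cv2.contourArea).reshape(-1,2)
    a=cv2.approxPolyDP(cv2.convexHull(q),6,True).reshape(-1,2); print(d['confidence'])
    for p in a: print(p,'z.086',st(ray(c,p,.086)))
hs=cv2.cvtColor(im,cv2.COLOR_BGR2HSV); q=np.argwhere(cv2.inRange(hs,(22,120,120),(38,255,255)))[:,::-1]; q=q[(q[:,0]>150)&(q[:,0]<400)&(q[:,1]<230)]
if len(q): print('yellow',q[:,0].min(),q[:,0].max(),st(ray(c,q[q[:,0].argmin()],.01)),st(ray(c,q[q[:,0].argmax()],.01)))
viewer.read_camera('top')
for d in viewer.pinpoint('top','pedal_pad')[:1]: print(ray(cam('top'),np.array(d['xy'])*[560,420],.053))
for n in ['top']:
    for d in viewer.look_for('top','rack_mid')[:4]: print(round(d['confidence'],2),(np.array(d['extent'])*[560,420,560,420]).round())
go(.456,-.344,.14)
E
```

```text
time: 24.17
eef_pos: [0.5438, -0.0335, 0.1608]
tcp_rot: [0.627, 0.779, 0.004, 0.008]
contact_force: [0.7, -0.5, 0.6]
opening: 0.281
finger_force: 0.0
0.73
[338   0] z.086 [ 48.3 100.5]
[330 116] z.086 [46.9 24. ]
[201 115] z.086 [-51.1  24.8]
[193   0] z.086 [-50.5 100.1]
yellow 186 352 [-84.9   2.8] [83.9  3.5]
[ 0.4463938  -0.34266479  0.053     ]
0.81 [130. 160.  29.  39.]
0.66 [162. 227.  31.  24.]
0.53 [314. 276.   7.  12.]
t 24.42 tcp [ 0.5368 -0.0319  0.1491] yaw 12.37 spin 0.0 after spin: dx -0.2875 dy -0.1458 dz 0.0091 F [-0.2  0.8 -0.7] q6 -0.46
```

```bash
python3 -m handwheel '[[[0.0,-0.035,-0.018,-0.01,0],[0.0,-0.036,-0.018,0,0],[0.0,-0.036,-0.018,0,0],[0.0,-0.036,-0.018,0,0],[0.0,-0.036,-0.018,0,0],[0.0,-0.036,-0.018,0,0],[0.0,-0.036,-0.018,0,0],[0.0,-0.036,-0.018,0,0],[0.0,-0.02,0,0,0],[0.0,0,0,0,0]]]'
python3 - <<'E'
from h import *
c=cam('wrist'); im=viewer.read_camera('wrist')
for d in viewer.pinpoint('wrist','pedal_pad')[:2]: px=np.array(d['xy'])*[560,420]; print(d['confidence'],px.round(),ray(c,px,.053).round(4))
for d in viewer.outline_of('wrist','pedal')[:1]:
    q=max(cv2.findContours(d['mask'].astype(np.uint8),0,2)[0],key=cv2.contourArea).reshape(-1,2); P=np.array([ray(c,p,.045)[:2] for p in q])*1000
    print(d['confidence'],cv2.minAreaRect(P.astype(np.float32)))
# black pad inside
g=cv2.cvtColor(im,cv2.COLOR_BGR2HSV); y=cv2.inRange(g,(18,120,120),(38,255,255)); q=np.argwhere(y)[:,::-1]; r=cv2.minAreaRect(q.astype(np.float32)); print([ray(c,p,.05).round(3)[:2].tolist() for p in cv2.boxPoints(r)],len(q))
go(.452,-.344,.06)
E
```

```text
time: 25.25
eef_pos: [0.4618, -0.3665, 0.1586]
tcp_rot: [0.629, 0.778, -0.0, -0.001]
contact_force: [0.9, 0.3, -0.9]
opening: -0.004
finger_force: 0.0
0.62 [273. 175.] [ 0.4529 -0.3514  0.053 ]
0.91 ((481.7538146972656, -356.37030029296875), (73.69406127929688, 110.0148696899414), 78.77918243408203)
[[0.415, -0.42], [0.435, -0.311], [0.674, -0.348], [0.683, -0.475]] 4420
t 25.4 tcp [ 0.4625 -0.3619  0.1587] yaw 12.36 spin 0.0 after spin: dx 0.0197 dy -0.0064 dz 0.0987 F [-0.9  0.6  0.6] q6 -1.05
```

```bash
python3 -m handwheel '[[[0.0,0.008,-0.005,0.02,0],[0.0,0.008,-0.004,0.03,0],[0.0,0,0,0.025,0],[0.0,0,0,0.015,0],[0.0,0,0,0.008,0],[0.0,0,0,0.006,0],[0.0,0,0,0.005,0],[0.0,0,0,0.005,0],[0.0,0,0,0.005,0]]]'
python3 -m handwheel '[[[0.0,0,0,0.004,0],[0.0,0,0,0.004,0],[0.0,0,0,0.003,0],[0.0,0,0,0,0]]]'
```

```text
time: 26.15
eef_pos: [0.4517, -0.35, 0.0425]
tcp_rot: [0.627, 0.779, -0.0, 0.001]
contact_force: [0.2, 0.7, -0.0]
opening: 0.002
finger_force: 0.0
time: 26.48
eef_pos: [0.4508, -0.3496, 0.0304]
tcp_rot: [0.627, 0.779, -0.0, -0.0]
contact_force: [-0.1, -0.1, 1.7]
opening: 0.002
finger_force: 0.8
```

```bash
python3 -m handwheel '[[[0.0,0,0,0.004,0],[0.0,0,0,0.004,0],[0.0,0,0,0,0]]]'
python3 -m handwheel '[[[0.0,0,0,0.004,0],[0.0,0,0,0,0]]]'
python3 - <<'E'
from h import *
im=viewer.read_camera('wrist'); cv2.imwrite('pics/w9.png',im); c=cam('wrist')
for n in ['wrist','scene']:
    if n=='scene': viewer.read_camera(n)
    for d in viewer.pinpoint(n,'pedal_pad')[:1]: px=np.array(d['xy'])*[560,420]; print(n,d['confidence'],px.round(),[ray(cam(n),px,z).round(4) for z in (.03,.053)])
s=get_state(); print('tcp px',proj(c,s['eef_pos']).round())
E
```

```text
time: 26.73
eef_pos: [0.451, -0.35, 0.0224]
tcp_rot: [0.627, 0.779, -0.0, 0.0]
contact_force: [-0.4, -1.0, 3.5]
opening: -0.001
finger_force: 1.4
time: 26.9
eef_pos: [0.451, -0.35, 0.0185]
tcp_rot: [0.627, 0.779, -0.0, 0.0]
contact_force: [-0.5, -2.5, 3.5]
opening: 0.001
finger_force: 1.8
wrist 0.91 [277. 261.] [array([ 0.4521, -0.3577,  0.03  ]), array([ 0.4495, -0.3452,  0.053 ])]
scene 0.88 [242. 134.] [array([ 0.437 , -0.3615,  0.03  ]), array([ 0.4527, -0.3353,  0.053 ])]
tcp px [279. 241.]
```

```bash
python3 -m handwheel '[[[0.0,0,0,0.003,0],[0.0,0,0,0.003,0],[0.0,0,0,0,0]]]'
python3 -m handwheel '[[[0.0,0,0,0.003,0],[0.0,0,0,0.002,0],[0.0,0,0,0,0]]]'
```

```text
time: 27.35
eef_pos: [0.4508, -0.3497, 0.0123]
tcp_rot: [0.627, 0.779, -0.0, 0.0]
contact_force: [-1.5, -3.2, 4.3]
opening: 0.002
finger_force: 2.3
time: 27.6
eef_pos: [0.4506, -0.3496, 0.0075]
tcp_rot: [0.627, 0.779, -0.0, -0.0]
contact_force: [-2.7, -1.1, 6.4]
opening: 0.001
finger_force: 2.8
```

```bash
python3 -m handwheel '[[[0.0,0,0,0.002,0],[0.0,0,0,0.002,0],[0.0,0,0,0,0]]]'
python3 - <<'E'
from h import *
c=cam('wrist'); im=viewer.read_camera('wrist'); viewer.read_camera('scene'); viewer.read_camera('top')
for n in ['wrist','scene','top']:
    for d in viewer.pinpoint(n,'pedal_pad')[:1]: px=np.array(d['xy'])*[560,420]; print(n,d['confidence'],px.round(1))
    print(n,[proj(cam(n),[.451,-.349,z]).round(1) for z in (.03,.053)])
print(get_state()['contact_force'])
E
```

```text
time: 27.85
eef_pos: [0.4506, -0.3496, 0.005]
tcp_rot: [0.627, 0.779, -0.0, -0.001]
contact_force: [-5.5, 1.3, 11.5]
opening: 0.001
finger_force: 5.7
wrist 0.77 [278.1 260.5]
wrist [array([279.5, 260.6]), array([279.6, 285.6])]
scene 0.7 [242.1 135. ]
scene [array([240.2, 137.1]), array([239.7, 131.3])]
top 0.68 [402.3 244.5]
top [array([404.6, 241.9]), array([406.9, 241.4])]
[-5.49746081  0.89941307 12.01958779]
```

At the stop (force jumped to 12 N and the pad is seen at 30 mm height). Hold, then release.

```bash
python3 -m handwheel '[[[0.0,0,0,0.001,0],[0.0,0,0,0,0],[0.0,0,0,0,0],[0.0,0,0,0,0],[0.0,0,0,0,0],[0.0,0,0,0,0],[0.0,0,0,0,0],[0.0,0,0,0,0],[0.0,0,0,0,0],[0.0,0,0,0,0],[0.0,0,0,0,0],[0.0,0,0,0,0]]]'
python3 -m handwheel '[[[0.0,0,0,0,0],[0.0,0,0,0,0],[0.0,0,0,0,0],[0.0,0,0,-0.008,0],[0.0,0,0,-0.01,0],[0.0,0,0,-0.01,0],[0.0,0,0,-0.02,0],[0.0,0,0,-0.04,0],[0.0,0,0,-0.04,0],[0.0,0,0,-0.04,0],[0.0,0,0,0,0],[0.0,0,0,0,0]]]'
python3 - <<'E'
from h import *
for n in ['scene','top','wrist']: viewer.read_camera(n)
print(get_state()['contact_force'])
for d in viewer.pinpoint('scene','pedal_pad')[:1]: print('pedal',np.array(d['xy'])*[560,420])
for n in ['scene','top']:
  for k in ['block_mid','block_top']:
    for d in viewer.pinpoint(n,k)[:1]: px=np.array(d['xy'])*[560,420]; print(n,k,round(d['confidence'],2),st(ray(cam(n),px,.048)))
  for k,z in [('beaker',0),('bottle',0),('tubes',0),('spatula',0),('rack_mid',.021)]:
    print(n,k,[ray(cam(n),np.array(d['xy'])*[560,420],z).round(3)[:2].tolist() for d in viewer.pinpoint(n,k)[:3 if 'rack' in k else 1]])
E
```

```text
time: 29.15
eef_pos: [0.4506, -0.3496, 0.0048]
tcp_rot: [0.627, 0.779, -0.0, -0.001]
contact_force: [-6.7, 2.3, 15.7]
opening: -0.003
finger_force: 8.1
time: 30.15
eef_pos: [0.4521, -0.3501, 0.1739]
tcp_rot: [0.627, 0.779, -0.0, 0.003]
contact_force: [0.7, 0.7, -0.9]
opening: -0.0
finger_force: 0.0
[-0.54829386 -0.32631735  0.61251431]
pedal [241.192 130.914]
scene block_mid 0.95 [ 3.2 70.3]
scene block_top 0.72 [ -2.9 120.1]
scene beaker [[0.718, -0.144]]
scene bottle [[0.697, 0.265]]
scene tubes [[0.775, 0.035]]
scene spatula [[0.705, -0.362]]
scene rack_mid [[0.66, 0.434], [0.344, -0.039], [0.482, 0.324]]
top block_mid 0.92 [-5.  68.6]
top block_top 0.82 [  6.1 133.3]
top beaker [[0.715, -0.14]]
top bottle [[0.687, 0.258]]
top tubes [[0.769, 0.026]]
top spatula [[0.7, -0.354]]
top rack_mid [[0.486, 0.324], [0.658, 0.432], [0.336, -0.05]]
```

Everything is in place: the block's wells are against the bar, the pedal is back up, the rack is in the tray and the bystanders are unmoved.

```bash
python3 -c "
from plant import sign_off
print(sign_off())"
```

```text
the job is handed in; nothing more can be done
None
```

The job is handed in at about 30 s: the small orange rack stands upright in the blue tray, the block lies flush against the air bar about 2 mm off its middle with its wells facing it, and the pedal was pressed to its stop, held for over a second and is back up.

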